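# Set the polariser dial and push the filter slide in

## Robot

A 6-joint arm with a two-finger parallel gripper is mounted at the origin on the work surface. World frame = base frame: x ahead of the robot, y to its left, z up, the work surface at z = 0. Lengths are in m, angles in degrees, forces in N, time in s.
With the tool pointing down it reaches from about 0.375 to 0.9 m from the base axis. Payload 3.1 kg.
Tool frame: the origin (TCP) lies at the very end of the fingers, on their centre line; the grasp point (between the pads) lies 19 mm behind it (bot.hold_point_z is the z of the grasp point in the tool frame, in m); z points along the fingers, y is the line along which they close (so a half turn about z gives the same grasp; the last joint's range is limited). The gripper opens to 87 mm and grips with 3 to 60 N. Pads are 19 mm wide; open, the fingers measure 117 mm over their backs; the gripper's body (75 mm by 190 mm) begins 51 mm behind the grasp point.
Start: joints at [56.637, 30.224, 82.088, -0, 67.689, -10.227], TCP at [0.246, 0.575, 0.223] pointing down, gripper open.
Joint ranges: [-176.69, 176.69], [-43.24, 126.21], [12.49, 139.97], [-82, 262], [0, 151.66], [-163.58, 163.58]. Speed limits (degrees/s): [159.86, 159.86, 180, 180, 180, 180].

## Interface

Orientations are given as a 3x3 rotation matrix whose columns are the frame's x, y, z axes.
In Python, from rig import bot, capture, camera_model gives the robot as it stands.
- The arm moves only by the tool apply_moves, never from a script. Its argument "plan" is text: rows parted by semicolons, each of 6 numbers parted by spaces: the shift along the tool's x, y, z in units of 0.05 m (1.0 is 0.05 m), then the turn, a rotation vector about the tool's x, y, z in units of 360 degrees (1.0 is 360 degrees). In form: dx dy dz ax ay az; .... A call has 1 to 10 rows; each row shifts and turns the commanded pose from where the row before left it, along the tool's axes as they then stand; what a row does not reach is not made up. A row lasts 1/12 s, in which the tool goes at most 41.7 mm and 7.16 degrees, less where a joint would pass 70% of its speed; a pose out of reach is approached as far as the arm can. A call with a number of a shift or a turn outside -1 to 1 is refused whole. A call with a gripper value outside its range is refused whole. "gripper" is the gripper command: -1 is shut, 1 is fully open, values between are in proportion, set as the call begins (left out, the last holds). The fingers move at their own pace and stop on an object; the grip force is fixed at half the most. Time passes only in rows, so rows that do not move let the fingers close. It gives the time, the measured TCP pose, the force, the opening and the grip force at its end, in the units of the state.
- bot.read_state(): the state, without advancing time (a new reading comes with each control period).
- capture(name): name is "side" or "top"; returns the picture (420x560x3 uint8, red, green, blue); there is no depth.
- camera_model(name): a dict with "vertical_fov" (degrees; the focal length in pixels is half the picture's height over the tangent of half this angle, whatever the lens; pixels are square), "cx", "cy" (the principal point, pixels), "dist" ([k1, k2, p1, p2, k3] as OpenCV has them; the pictures are not rectified), "position" and "rotation" of the camera in the world. Camera axes: x right, y down, z forward; pixel columns grow to the right and rows downward; lengths in m; the calibration is good to about 2 mm. A picture is of the moment at which its call begins. camera_model takes no time and is no camera call.
- bot.hand_in(): hands the job in; it is judged then, once.
The state is a dict: "time_s": time; "joint_positions": joint angles; "qvel": joint speeds; "tau": joint torques, N m; "position": TCP position; "tcp_rot": TCP orientation; "force": force on the tool from outside, world axes, zero at the start; "moment": the same for the moment, N m; "opening": opening from 0.0 (shut) to 1.0 (fully open); "grasp_force": force on a finger pad.
Only numpy, scipy, OpenCV 4.12 (cv2) and the standard library are available. Lean on these libraries where they do the work, as an engineer would, in place of code of your own. Each camera call takes 0.05 s, during which the arm holds its last target. There are 200 camera calls.

## Task

Set up polarised light on the white polariser unit: with closed fingertips, push the dial's steel post gently round until the white index mark on the dial lines up with the long line of the scale, and let go of it. Then push the filter slide next to the dial fully home, away from the robot, by its upright tab, and move clear of everything. Push only and gently: do not pinch the post or the tab, and leave the loose things around standing where they are.

Things in the scene. Friction and masses are not known exactly. Their poses are not given: they have to be found in the camera images.
- unit: Polariser unit, fixed to the table: white base plate 220 mm (its x) by 305 mm (its y) and 20 mm high. Origin on the table under the dial's axis; z up; the plate reaches 110 mm to +x and -x, 130 mm to -y, 175 mm to +y. On it: the dial with its scale collar, and at y = +140 mm the filter slide. Its yaw varies by up to about 23 degrees.
- collar: Fixed flat aluminium scale collar round the dial, outer radius 100 mm, top face 28 mm above the table; origin on the dial's axis, 20 mm above the table. Black radial lines every 15 degrees from radius 71.5 mm outward: 23 short ones (8 mm long, 2 mm wide) and ONE long line (27 mm long, 4 mm wide), the target, which lies along the collar's own +x axis. The collar is turned differently in each run.
- scale_line (a point): Inner end of the long scale line, on the collar's top face, 71.5 mm from the dial's axis.
- dial (a joint): Angle of the dial in rad, counter-clockwise from above, range -3.0 to 3.0; at 0 the index mark points along the unit's +x. Black disc, radius 70 mm, top face 30 mm above the table, vertical axis; it turns stiffly (about 0.08 N m, so 1.5 N at the post) and stays where it is left. It starts at -2.4 to -1.2 and the long line is at -0.35 to 0.9, so it is always turned counter-clockwise; the post passes the side nearest the robot.
- dial_index (a point): Outer end of the white index mark (36 mm long, 4 mm wide, radial) on the dial's top face, 68 mm from the axis, 30 mm above the table.
- dial_post (a point): Centre of the top of the upright steel post on the dial: 14 mm diameter, 28 mm high above the disc, top 58 mm above the table, 55 mm from the dial's axis, diametrically opposite the index mark.
- filter_slide (a joint): Travel of the filter slide in m along the unit's +x (away from the robot), 0 = out, 0.035 = fully home at its stop; starts at 0 to 0.006; friction about 2 N; stays where it is left.
- slide_tab (a point): Centre of the top edge of the slide's upright black tab: 8 mm thick along the unit's x, 28 mm wide along its y, top 55.5 mm above the table, its lower end at 27.5 mm on the aluminium slide (50 mm long, centred on the tab) that runs between two rails. In the unit's frame the tab stands at x = -17.5 mm + travel, y = +140 mm. The rails are 120 mm long, their tops 28 mm above the table.
- objective: Loose steel microscope objective, 30 mm diameter, 46 mm high, standing on the base plate near its far +y part. Origin at the centre of its underside. Leave alone.
- filter_ring: Loose brass filter ring, 32 mm outer diameter, 8 mm high, lying on the base plate near its near -y corner. Origin: centre of the underside. Leave alone.
- slide_box: Loose grey slide box 85 x 100 x 34 mm on the table to the +y side of the unit. Origin: centre of the underside. Leave alone.
- oil_bottle: Loose small amber bottle, 32 mm diameter, 70 mm high, on the table behind the unit. Origin: centre of the underside. Leave alone.
- dish: Loose flat glass dish, 60 mm diameter, 14 mm high, on the table behind the unit. Origin: centre of the underside. Leave alone.
- tissue_box: Loose paper box of lens tissue 70 x 110 x 45 mm, on the table behind the unit. Origin: centre of the underside. Leave alone.
- mouse: Loose black computer mouse 100 x 58 x 34 mm, on the table to the -y side of the unit. Origin: centre of the underside. Leave alone.

How it is judged:
By the outcome, as a careful person would: the job done as asked, in the order asked, and still so for the second after the job is handed in, with the robot touching nothing.
It also fails if it takes over 58 s, if anything falls off the work surface, if the arm or the gripper's body presses on something with over 40 N, if the wrist force passes 120 N, or if a joint passes its speed limit or range.

## Working session

There is one attempt and no reset: what is moved stays moved. The work goes in short steps, Python scripts to look and compute and a tool call to move; the robot and the scene stay as the last step left them, time stands still between calls to the robot, and variables do not carry over. Pictures are saved under pics/ and viewed, at most 10 in all, crops included, and the job is handed in when it is done.

Besides the shell and the picture viewer there is one more tool, called after "Call:" as name(argument=value, ...), one argument or row to a line, values as JSON. apply_moves: Moves the arm, as the interface text tells. Its arguments: {"type":"object","properties":{"plan":{"type":"string"},"gripper":{"type":"number"}},"required":["plan"]}

```bash
mkdir -p pics
cat > h.py <<'E'
import numpy as np, cv2
from rig import bot, capture, camera_model
def K(n):
    m=camera_model(n); f=210/np.tan(np.radians(m["vertical_fov"])/2)
    return np.array([[f,0,m["cx"]],[0,f,m["cy"]],[0,0,1.]]),np.array(m["dist"],float),np.array(m["position"]),np.array(m["rotation"])
def ray(n,px,z):
    k,d,p,R=K(n); u=cv2.undistortPoints(np.array(px,float).reshape(-1,1,2),k,d).reshape(-1,2)
    v=np.c_[u,np.ones(len(u))]@R.T
    return p+v*((z-p[2])/v[:,2])[:,None]
def proj(n,P):
    k,d,p,R=K(n); return cv2.projectPoints((np.array(P,float).reshape(-1,3)-p)@R,np.zeros(3),np.zeros(3),k,d)[0].reshape(-1,2)
def snap(n,f):
    i=capture(n); cv2.imwrite("pics/"+f,i[:,:,::-1]); return i
E
python3 - <<'E'
from h import *
for n in("side","top"):
    snap(n,n+"0.png"); m=camera_model(n); print(n,m["position"],m["rotation"],m["vertical_fov"],m["dist"])
s=bot.read_state();print(s["position"],s["tcp_rot"],s["time_s"])
E
```

```text
side [ 0.43348854 -0.733919    0.77446546] [[ 0.95731388 -0.20417519  0.20460357]
 [-0.28890616 -0.65351717  0.69960599]
 [-0.00913024 -0.72885376 -0.68460853]] 44.027966075255655 [-0.05800268  0.          0.          0.          0.        ]
top [0.43473138 0.00535537 1.17268602] [[ 0.01895007 -0.98257414  0.18490256]
 [-0.99952741 -0.02309477 -0.02028752]
 [ 0.02420428 -0.18443073 -0.98254743]] 44.46921256955373 [-0.0768347  0.         0.         0.         0.       ]
[0.24515464 0.57419006 0.22165823] [[-9.19597195e-01  3.92861046e-01 -1.09442786e-03]
 [ 3.92862412e-01  9.19595762e-01 -1.66144993e-03]
 [ 3.53712265e-04 -1.95782426e-03 -9.99998021e-01]] 0.1
```

View pics/top0.png

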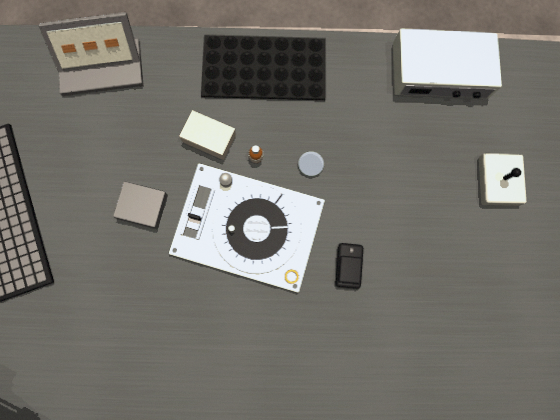

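View pics/side0.png

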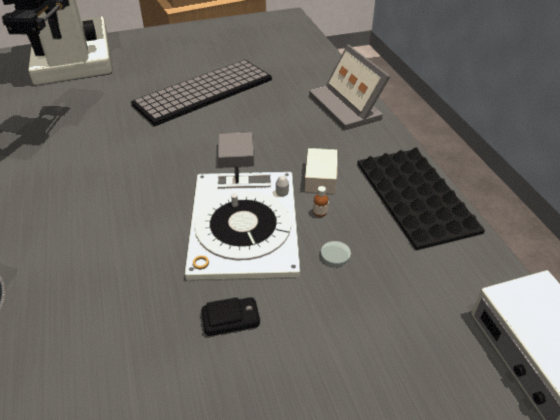

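The top view shows the dial at about (257,229), the post at (232,228), the index mark tip at (287,227) and the long line at (279,199). The tab is at (194,216), the objective at (226,180) and the ring at (292,277). The index has to turn about 50° CCW.

```bash
cat > meas.py <<'E'
from h import *
from scipy.ndimage import map_coordinates
def samp(g,n,P):
    q=proj(n,P); return map_coordinates(g,[q[:,1],q[:,0]],order=1)
def centre(i,n,z=0.03):
    # plate: white mask -> rectangle on plane z=.02
    m=(i.min(2)>150).astype(np.uint8); m=cv2.morphologyEx(m,cv2.MORPH_CLOSE,np.ones((9,9)))
    seed=proj(n,[0.455,0.025,0.03])[0]
    cs,_=cv2.findContours(m,cv2.RETR_EXTERNAL,cv2.CHAIN_APPROX_NONE)
    c=max([c for c in cs if cv2.pointPolygonTest(cv2.convexHull(c),tuple(map(float,seed)),False)>0],key=cv2.contourArea)
    w=ray(n,c.reshape(-1,2),0.02)[:,:2]
    r=cv2.minAreaRect((w*1000).astype(np.float32)); return r
def prof(g,n,c,z,r0,r1,dark):
    a=np.radians(np.arange(0,360,.5)); out=0
    for r in np.linspace(r0,r1,12): out=out+samp(g,n,np.c_[c[0]+r*np.cos(a),c[1]+r*np.sin(a),np.full(len(a),z)])
    out/=12; s=(np.median(out)-out) if dark else (out-np.median(out))
    k=np.argmax(s); idx=(np.arange(-10,11)+k)%720; wt=np.clip(s[idx]-.3*s[k],0,None)
    return (k+np.sum(wt*np.arange(-10,11))/wt.sum())*.5, s[k]
def run(i,n,c):
    g=i.astype(float).mean(2)
    return prof(g,n,c,.028,.083,.096,True),prof(g,n,c,.030,.038,.064,False)
E
python3 - <<'E'
from meas import *
for n in("top","side"):
    i=cv2.imread(f"pics/{n}0.png")[:,:,::-1]; r=centre(i,n); print(n,r)
    g=i.mean(2)
    # plate long axis = unit y ; centre at unit y +22.5mm
    (cx,cy),(w,h),a=r; th=np.radians(a+(0 if w>h else 90)); y=np.array([np.cos(th),np.sin(th)]); y*=np.sign(y[1])
    x=np.array([y[1],-y[0]]); c0=np.array([cx,cy])/1000-y*.0225
    print("yaw",np.degrees(np.arctan2(x[1],x[0])),"plate centre->dial",c0)
    # disc edge: radial dark->light at r=.07
    pts=[]
    for t in np.radians(np.arange(0,360,5)):
        rr=np.linspace(.06,.072+.008,41); d=np.array([np.cos(t),np.sin(t)])
        v=samp(g,n,np.c_[c0+rr[:,None]*d,np.full(41,.03)]); k=np.argmax(np.diff(v)); pts.append(c0+rr[k]*d)
    p=np.array(pts); c=c0
    for _ in range(5):
        A=np.c_[2*p,np.ones(len(p))]; s=np.linalg.lstsq(A,(p**2).sum(1),rcond=None)[0]; c=s[:2]; R=np.sqrt(s[2]+c@c)
        e=abs(np.linalg.norm(p-c,axis=1)-R); p=p[e<=max(.0015,2*np.median(e))]
    print("disc",c,R,len(p)); print(run(i,n,c),run(i,n,c0))
    cr=i[140:310,150:345] if n=="top" else i[160:285,180:310]
    cv2.imwrite(f"pics/{n}0c.png",cv2.resize(cr[:,:,::-1],None,fx=4,fy=4,interpolation=2)[:600,:800])
E
```

```text
Traceback (most recent call last):
  File "meas.py", line 10, in centre
    c=max([c for c in cs if cv2.pointPolygonTest(cv2.convexHull(c),tuple(map(float,seed)),False)>0],key=cv2.contourArea)
ValueError: max() iterable argument is empty
```

```bash
sed -i 's/seed=proj.*/seed={"top":(257,229),"side":(243,222)}[n]/' meas.py
cat > m0.py <<'E'
from meas import *
for n in("top","side"):
    i=cv2.imread(f"pics/{n}0.png")[:,:,::-1]; r=centre(i,n); print(n,r)
    g=i.mean(2)
    (cx,cy),(w,h),a=r; th=np.radians(a+(0 if w>h else 90)); y=np.array([np.cos(th),np.sin(th)]); y*=np.sign(y[1])
    x=np.array([y[1],-y[0]]); c0=np.array([cx,cy])/1000-y*.0225
    print("yaw",np.degrees(np.arctan2(x[1],x[0])),"plate centre->dial",c0)
    pts=[]
    for t in np.radians(np.arange(0,360,5)):
        rr=np.linspace(.06,.08,41); d=np.array([np.cos(t),np.sin(t)])
        v=samp(g,n,np.c_[c0+rr[:,None]*d,np.full(41,.03)]); k=np.argmax(np.diff(v)); pts.append(c0+rr[k]*d)
    p=np.array(pts); c=c0
    for _ in range(5):
        A=np.c_[2*p,np.ones(len(p))]; s=np.linalg.lstsq(A,(p**2).sum(1),rcond=None)[0]; c=s[:2]; R=np.sqrt(s[2]+c@c)
        e=abs(np.linalg.norm(p-c,axis=1)-R); p=p[e<=max(.0015,2*np.median(e))]
    print("disc",c,R,len(p)); print(run(i,n,c),run(i,n,c0))
    cr=i[140:290,150:345] if n=="top" else i[160:285,180:310]
    cv2.imwrite(f"pics/{n}0c.png",cv2.resize(cr[:,:,::-1],None,fx=4,fy=4,interpolation=2))
E
python3 m0.py
```

```text
top ((595.7128295898438, 48.40277862548828), (304.6094665527344, 219.1927947998047), 74.78108215332031)
yaw -15.21891784667969 plate centre->dial [0.5898064  0.02669186]
disc [0.58959788 0.02666427] 0.06908157110677281 61
((np.float64(325.7354209757046), np.float64(128.59914319973382)), (np.float64(275.11649854573506), np.float64(157.80349105206867))) ((np.float64(325.6483261881534), np.float64(130.05505753045117)), (np.float64(274.88694452021673), np.float64(158.81256181687792)))
side ((595.1466064453125, 48.86102294921875), (307.56005859375, 220.2894287109375), 74.74163818359375)
yaw -15.258361816406254 plate centre->dial [0.58922524 0.02715417]
disc [0.5887797  0.02706757] 0.06883330007794088 66
((np.float64(326.4199194070857), np.float64(95.56766681035646)), (np.float64(274.8841747968967), np.float64(175.94327504048871))) ((np.float64(326.2053047949861), np.float64(94.1820849766614)), (np.float64(274.37645587262864), np.float64(176.15181399646303)))
```

View pics/top0c.png

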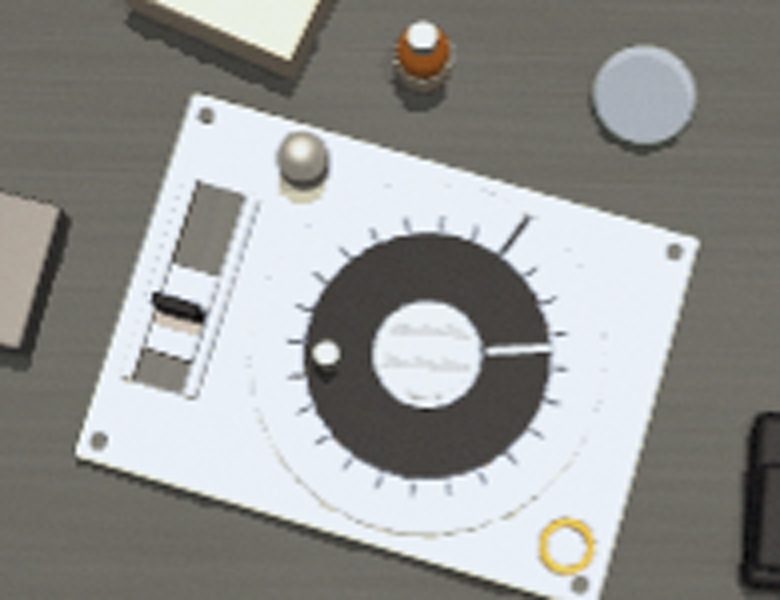

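Call:
apply_moves(
  plan="0 0 0 0 0 -0.0195;0 0 0 0 0 -0.0195;0 0 0 0 0 -0.0195;0 0 0 0 0 -0.0195;-0.3 -0.5 0.1 0 0 0;-0.3 -0.5 0.1 0 0 0;-0.3 -0.5 0.1 0 0 0;-0.3 -0.5 0.1 0 0 0;-0.3 -0.5 0.1 0 0 0;-0.3 -0.5 0.1 0 0 0",
  gripper=-1,
)

```text
time_s: 0.93
position: [0.3484, 0.4317, 0.192]
tcp_rot: [[-0.996, -0.087, -0.001], [-0.087, 0.996, -0.001], [0.001, -0.001, -1.0]]
force: [0.6, 0.1, 1.0]
opening: 0.324
grasp_force: 0.0
```

Call:
apply_moves(
  plan="-0.3 -0.5 0.1 0 0 0;-0.3 -0.5 0.1 0 0 0;-0.3 -0.5 0.1 0 0 0;-0.3 -0.5 0.1 0 0 0;-0.3 -0.5 0.1 0 0 0;-0.3 -0.5 0.1 0 0 0;-0.3 -0.5 0.1 0 0 0;-0.3 -0.5 0.1 0 0 0;-0.3 -0.5 0.1 0 0 0;-0.3 -0.5 0.1 0 0 0",
)

```text
time_s: 1.77
position: [0.5195, 0.1956, 0.142]
tcp_rot: [[-0.996, -0.086, -0.001], [-0.086, 0.996, -0.0], [0.001, -0.0, -1.0]]
force: [0.7, -0.1, 0.3]
opening: 0.001
grasp_force: 0.0
```

```bash
cat > go.py <<'E'
from h import *; import sys
s=bot.read_state(); T=np.array([float(a) for a in sys.argv[1:4]]); R=np.array(s["tcp_rot"]); p=np.array(s["position"])
print("t",s["time_s"],"p",p.round(4),"xang",np.degrees(np.arctan2(R[1,0],R[0,0])).round(2),"tilt",R[:2,2].round(4),"F",np.round(s["force"],2),"op",s["opening"],"q",np.round(s["joint_positions"],1))
print("units to go",((T-p)@R/.05).round(3))
E
python3 go.py 0.6086 0.0839 0.10
```

```text
t 1.7667 p [0.5195 0.1956 0.142 ] xang -175.07 tilt [-0.0008 -0.0001] F [ 0.69 -0.08  0.27] op 0.001437722048473633 q [  9.1  31.2  96.6   0.   52.3 -85.8]
units to go [-1.584 -2.378  0.838]
```

Call:
apply_moves(
  plan="-0.3 -0.45 0.16 0 0 0;-0.3 -0.45 0.16 0 0 0;-0.3 -0.45 0.16 0 0 0;-0.3 -0.45 0.16 0 0 0;-0.3 -0.45 0.16 0 0 0;0 0 0 0 0 0;0 0 0 0 0 0",
)

```text
time_s: 2.35
position: [0.6038, 0.09, 0.1015]
tcp_rot: [[-0.997, -0.083, -0.002], [-0.083, 0.997, 0.0], [0.002, 0.0, -1.0]]
force: [-0.9, -0.2, -0.6]
opening: 0.001
grasp_force: 0.0
```

```bash
python3 go.py 0.6086 0.0839 0.04; python3 -c "
from h import *
a=snap('top','top1.png');b=snap('side','side1.png')
cv2.imwrite('pics/c1.png',cv2.resize(np.hstack([a[140:310,150:345],b[130:300,160:345]])[:,:,::-1],None,fx=2.1,fy=2.1,interpolation=2))"
```

```text
t 2.35 p [0.6038 0.09   0.1015] xang -175.21 tilt [-0.0015  0.0002] F [-0.92 -0.22 -0.6 ] op 0.0013684581020433969 q [ -2.   38.   89.9   0.   52.2 -96.8]
units to go [-0.088 -0.129  1.23 ]
```

View pics/c1.png

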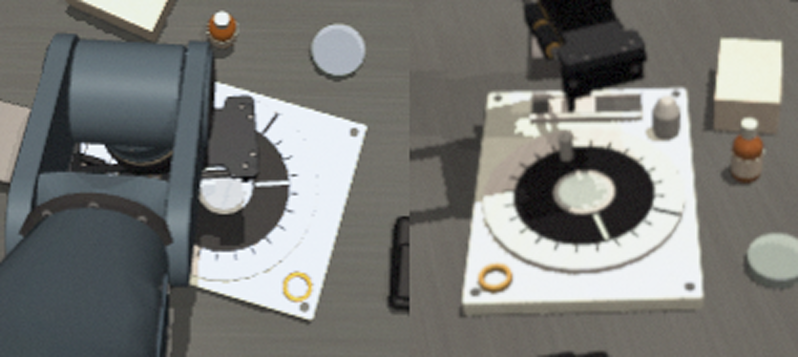

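The crop shows the closed fingers above the disc, beyond the post. The side view keeps the index, long line and post in sight. I'll descend next.

Call:
apply_moves(
  plan="-0.1 -0.13 0 0 0 0;0 0 0.2 0 0 0;0 0 0.2 0 0 0;0 0 0.2 0 0 0;0 0 0.2 0 0 0;0 0 0.2 0 0 0;0 0 0.2 0 0 0;0 0 0 0 0 0;0 0 0 0 0 0;0 0 0 0 0 0",
)

```text
time_s: 3.28
position: [0.6093, 0.0852, 0.0425]
tcp_rot: [[-0.996, -0.086, 0.0], [-0.086, 0.996, -0.0], [-0.0, -0.0, -1.0]]
force: [0.3, -0.3, 1.0]
opening: 0.004
grasp_force: 0.0
```

```bash
cat >> meas.py <<'E'
def look(tag):
    for n,c in(("top",(.5896,.0267)),("side",(.5888,.0271))):
        l,d=run(snap(n,n+tag+".png"),n,c); print(n,"line",np.round(l,1),"index",np.round(d,1))
E
python3 go.py 0.6086 0.0839 0.04; python3 -c "
from meas import *
look('2')"
```

```text
t 3.2833 p [0.6093 0.0852 0.0425] xang -175.05 tilt [ 0.0002 -0.    ] F [ 0.31 -0.26  1.01] op 0.0036290113394687297 q [ -2.4  43.3  90.8  -0.   45.9 -97.4]
units to go [ 0.015 -0.025  0.05 ]
top line [  6.2 108.8] index [275.1 151.2]
side line [ 65.5 234.5] index [274.9 181.6]
```

Call:
apply_moves(
  plan="0.04 0 0 0 0 0;0.04 0 0 0 0 0;0.04 0 0 0 0 0;0.04 0 0 0 0 0;0.0386 0.0108 0 0 0 -0.00556;0.0386 0.0108 0 0 0 -0.00556;0.0386 0.0108 0 0 0 -0.00556;0.0386 0.0108 0 0 0 -0.00556;0.0386 0.0108 0 0 0 -0.00556;0 0 0 0 0 0",
)

```text
time_s: 4.22
position: [0.5916, 0.0857, 0.0429]
tcp_rot: [[-0.966, -0.259, 0.002], [-0.259, 0.966, -0.0], [-0.002, -0.001, -1.0]]
force: [1.4, 0.5, 0.3]
opening: 0.004
grasp_force: 0.6
```

```bash
python3 go.py 0.6 0.08 0.0425; python3 -c "
from meas import *
look('3')"
```

```text
t 4.2167 p [0.5916 0.0857 0.0429] xang -165.01 tilt [ 0.0017 -0.0001] F [1.37 0.55 0.3 ] op 0.004083981063655234 q [  -2.5   42.3   93.5    0.    44.  -107.4]
units to go [-0.132 -0.153  0.008]
top line [ 87.1 163.6] index [285.2 117.7]
side line [ 84.  232.4] index [285.6 179.8]
```

Call:
apply_moves(
  plan="0.0386 0.0108 0 0 0 -0.00556;0.0386 0.0108 0 0 0 -0.00556;0.0386 0.0108 0 0 0 -0.00556;0.0386 0.0108 0 0 0 -0.00556;0.0386 0.0108 0 0 0 -0.00556;0.0386 0.0108 0 0 0 -0.00556;0.0386 0.0108 0 0 0 -0.00556;0.0386 0.0108 0 0 0 -0.00556;0.0386 0.0108 0 0 0 -0.00556;0 0 0 0 0 0",
)

```text
time_s: 5.15
position: [0.5735, 0.0835, 0.0427]
tcp_rot: [[-0.839, -0.544, 0.001], [-0.544, 0.839, 0.0], [-0.001, -0.0, -1.0]]
force: [1.7, -0.1, 1.4]
opening: 0.005
grasp_force: 0.5
```

Call:
apply_moves(
  plan="0.0386 0.0108 0 0 0 -0.00556;0.0386 0.0108 0 0 0 -0.00556;0.0386 0.0108 0 0 0 -0.00556;0.0386 0.0108 0 0 0 -0.00556;0.0386 0.0108 0 0 0 -0.00556;0.0386 0.0108 0 0 0 -0.00556;0.0386 0.0108 0 0 0 -0.00556;0.0386 0.0108 0 0 0 -0.00556;0 0 0 0 0 0;0 0 0 0 0 0",
)

```text
time_s: 5.98
position: [0.5587, 0.0768, 0.0426]
tcp_rot: [[-0.658, -0.753, -0.0], [-0.753, 0.658, -0.0], [0.0, 0.0, -1.0]]
force: [1.2, 1.2, 1.2]
opening: 0.006
grasp_force: 0.3
```

```bash
python3 go.py 0.6 0.08 0.0425; python3 -c "
from meas import *
look('4')"
```

```text
t 5.9833 p [0.5587 0.0768 0.0426] xang -131.12 tilt [-0.0002 -0.0001] F [1.15 1.18 1.2 ] op 0.006039305973755187 q [  -3.5   40.8   98.5   -0.    40.7 -142.4]
units to go [-0.59  -0.58   0.002]
top line [171.4 200. ] index [66.5 63.8]
side line [102.5 230.2] index [320.1 161.3]
```

Call:
apply_moves(
  plan="0.0386 0.0108 0 0 0 -0.00556;0.0386 0.0108 0 0 0 -0.00556;0.0232 0.0065 0 0 0 -0.00333;0 0 0 0 0 0;0 0 0 0 0 0;0 0 0 0 0 0",
)

```text
time_s: 6.58
position: [0.5545, 0.0738, 0.0425]
tcp_rot: [[-0.586, -0.81, -0.0], [-0.81, 0.586, -0.0], [0.0, 0.0, -1.0]]
force: [-0.2, 1.0, -0.7]
opening: 0.005
grasp_force: 0.4
```

```bash
python3 go.py 0.6 0.08 0.0425; python3 -c "
from meas import *
look('5')
i=cv2.imread('pics/top5.png');b=cv2.imread('pics/side5.png')
cv2.imwrite('pics/c5.png',cv2.resize(np.hstack([i[150:290,170:340],b[160:300,180:310]]),None,fx=2.6,fy=2.6,interpolation=2))"
```

```text
t 6.5833 p [0.5545 0.0738 0.0425] xang -125.86 tilt [-0.0003 -0.0001] F [-0.19  1.04 -0.71] op 0.004686241866761126 q [  -3.9   40.6   99.2   -0.    40.2 -148. ]
units to go [-0.634 -0.666  0.   ]
top line [115.5 195.9] index [73.  63.4]
side line [105.2 231. ] index [325.2 155.9]
```

View pics/c5.png

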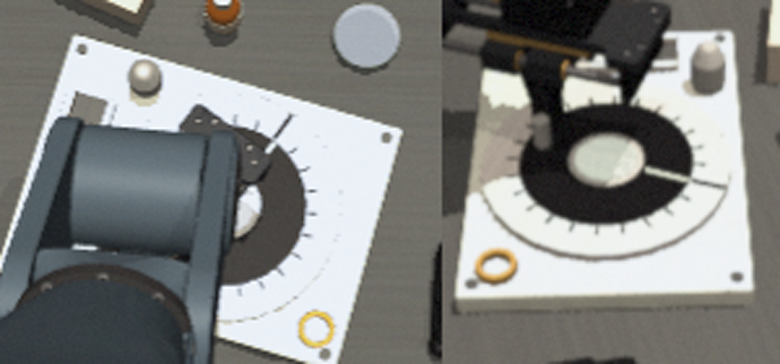

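The side crop shows the index almost in line with the long line, with about 1° left. I'll nudge it, then back off and lift.

Call:
apply_moves(
  plan="0.0174 0.0049 0 0 0 -0.0025;0 0 0 0 0 0;0 0 0 0 0 0;-0.1 0 0 0 0 0;-0.2 0 0 0 0 0;0 0 -0.3 0 0 0;0 0 -0.3 0 0 0;0 0 -0.3 0 0 0;0 0 -0.3 0 0 0;0 0 -0.3 0 0 0",
)

```text
time_s: 7.52
position: [0.5625, 0.0862, 0.1181]
tcp_rot: [[-0.572, -0.82, -0.001], [-0.82, 0.572, -0.0], [0.0, 0.0, -1.0]]
force: [-0.8, -0.6, -1.4]
opening: 0.003
grasp_force: 0.0
```

```bash
python3 go.py 0.56 0.1 0.12; python3 -c "
from meas import *
look('6')"
```

```text
t 7.5167 p [0.5625 0.0862 0.1181] xang -124.89 tilt [-0.0005 -0.0001] F [-0.78 -0.59 -1.36] op 0.0029255100816361524 q [  -2.5   34.1   95.6   -0.    50.4 -147.6]
units to go [-0.197  0.198 -0.037]
top line [112.6 217.7] index [324.6 152.3]
side line [112.7  99. ] index [326.1 154.7]
```

Call:
apply_moves(
  plan="0 0 0 0 0 0.0195;0 0 0 0 0 0.0195;0 0 0 0 0 0.0195;0 0 0 0 0 0.0195;0 0 0 0 0 0.0195;0 0 0 0 0 0.0195;0 0 0 0 0 0.0195;0 0 0 0 0 0.0195;0 0 0 0 0 0.0195;0 0 0 0 0 0.0195",
)

```text
time_s: 8.45
position: [0.5619, 0.086, 0.1164]
tcp_rot: [[-0.964, 0.266, -0.002], [0.266, 0.964, 0.0], [0.002, -0.0, -1.0]]
force: [-0.3, 0.1, -0.8]
opening: 0.005
grasp_force: 0.0
```

Call:
apply_moves(
  plan="0.2 0.3 0 0 0 0;0.2 0.3 0 0 0 0;0.2 0.3 0 0 0 0;0.2 0.3 0 0 0 0;0.2 0.3 0 0 0 0;0.2 0.3 0 0 0 0;0 0 0 0 0 0;0 0 0 0 0 0",
)

```text
time_s: 9.12
position: [0.5272, 0.189, 0.1167]
tcp_rot: [[-0.966, 0.258, -0.001], [0.258, 0.966, -0.001], [0.001, -0.001, -1.0]]
force: [-0.0, -0.3, -0.4]
opening: 0.001
grasp_force: 0.0
```

```bash
python3 go.py 0.57 0.177 0.12; python3 -c "
from meas import *
look('7')
i=cv2.imread('pics/top7.png');b=cv2.imread('pics/side7.png')
cv2.imwrite('pics/c7.png',cv2.resize(np.hstack([i[150:290,170:340],b[160:300,180:310]]),None,fx=2.6,fy=2.6,interpolation=2))"
```

```text
t 9.1167 p [0.5272 0.189  0.1167] xang 165.02 tilt [-0.0015 -0.0006] F [-0.02 -0.25 -0.41] op 0.001085926866355332 q [  8.3  33.7  96.9  -0.   49.5 -66.7]
units to go [-0.889 -0.01  -0.068]
top line [111.3 131.6] index [324.6 153.3]
side line [326.4  95.5] index [326.1 153. ]
```

View pics/c7.png

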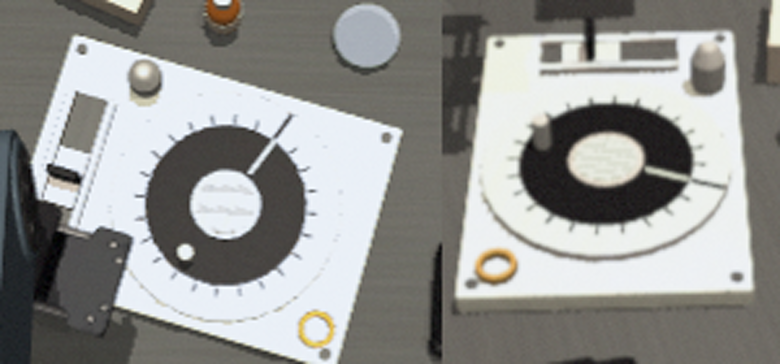

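The top crop shows the index almost on the long line, and the dial is free of the robot. The tab at about (65,172) in the crop stands beyond the fingers. I'll run one centre-independent alignment check and find the tab.

```bash
cat > al.py <<'E'
from meas import *; import sys
def lat(g,n,c,th,r,z,dark):
    s=np.linspace(-.008,.008,81); u=np.array([np.cos(th),np.sin(th)]); v=np.array([-u[1],u[0]])
    f=samp(g,n,np.c_[np.array(c)+r*u+s[:,None]*v,np.full(81,z)]); f=-f if dark else f
    w=np.clip(f-np.median(f)-.35*(f.max()-np.median(f)),0,None); w[abs(s-s[np.argmax(w)])>.004]=0; return (w*s).sum()/w.sum()
for n,c in(("top",(.5896,.0267)),("side",(.5888,.0271))):
    g=cv2.imread(f"pics/{n}{sys.argv[1]}.png").mean(2); th=np.radians(326)
    ri=np.linspace(.036,.064,15); rl=np.linspace(.075,.095,11)
    li=[lat(g,n,c,th,r,.03,False) for r in ri]; ll=[lat(g,n,c,th,r,.028,True) for r in rl]
    pi=np.polyfit(ri,li,1); pl=np.polyfit(rl,ll,1)
    print(n,"index dir",326+np.degrees(pi[0]),"line dir",326+np.degrees(pl[0]),"lateral mm at .05 idx",1e3*np.polyval(pi,.05),"line at .085",1e3*np.polyval(pl,.085),"at .07:",1e3*np.polyval(pi,.07),1e3*np.polyval(pl,.07))
E
python3 al.py 7
python3 - <<'E'
from h import *
C=np.array([.5892,.0269]); a=np.radians(-15.2); x=np.array([np.cos(a),np.sin(a)]); y=np.array([-x[1],x[0]])
for f in("top0","top7","side0"):
    n=f[:-1]; i=cv2.imread(f"pics/{f}.png").astype(int).max(2)
    q=proj(n,np.r_[C-.0145*x+.14*y,.0555])[0]; m=np.zeros(i.shape,np.uint8); cv2.circle(m,tuple(int(v) for v in q),11,1,-1)
    m=m*(i<50).astype(np.uint8); k,l,st,ce=cv2.connectedComponentsWithStats(m); j=1+np.argmax(st[1:,4]); p=np.argwhere(l==j)[:,::-1]
    w=ray(n,p,.0555)[:,:2]-C; print(f,st[j], "ux range",(w@x).min().round(4),(w@x).max().round(4),"uy",(w@y).min().round(4),(w@y).max().round(4))
E
```

```text
top index dir 324.104888474057 line dir 325.21428159070433 lateral mm at .05 idx -1.1940834063903194 line at .085 -0.4129463020734447 at .07: -1.855602122794293 -0.20724570353731336
side index dir 324.1990504518736 line dir 326.0540286316749 lateral mm at .05 idx 0.10534788342899554 line at .085 0.5855150922212462 at .07: -0.5233021021132073 0.5713704295251395
top0 [189 216  12   4  20] ux range -0.0204 -0.0146 uy 0.1234 0.1486
top7 [189 216  12   4  20] ux range -0.0204 -0.0146 uy 0.1234 0.1486
side0 [235 166   3  16  32] ux range -0.0189 -0.0132 uy 0.1015 0.1547
```

Both views put the index about 1.1° short, so I'll go back and nudge it.

Call:
apply_moves(
  plan="-0.2 -0.3 0 0 0 0;-0.2 -0.3 0 0 0 0;-0.2 -0.3 0 0 0 0;-0.2 -0.3 0 0 0 0;-0.2 -0.3 0 0 0 0;-0.2 -0.3 0 0 0 0;0 0 0 0 0 0",
)

```text
time_s: 9.8
position: [0.5645, 0.0815, 0.1175]
tcp_rot: [[-0.964, 0.265, 0.002], [0.265, 0.964, -0.001], [-0.002, -0.001, -1.0]]
force: [0.3, 0.8, -0.6]
opening: 0.002
grasp_force: 0.0
```

Call:
apply_moves(
  plan="0 0 0 0 0 -0.0195;0 0 0 0 0 -0.0195;0 0 0 0 0 -0.0195;0 0 0 0 0 -0.0195;0 0 0 0 0 -0.0195;0 0 0 0 0 -0.0195;0 0 0 0 0 -0.0195;0 0 0 0 0 -0.0195;0 0 0 0 0 -0.0195;0 0 0 0 0 -0.0195",
)

```text
time_s: 10.63
position: [0.5622, 0.0853, 0.1173]
tcp_rot: [[-0.568, -0.823, -0.001], [-0.823, 0.568, 0.0], [0.0, 0.001, -1.0]]
force: [0.4, 0.1, -0.1]
opening: 0.004
grasp_force: 0.0
```

Call:
apply_moves(
  plan="0 0 0.3 0 0 0;0 0 0.3 0 0 0;0 0 0.3 0 0 0;0 0 0.3 0 0 0;0 0 0.3 0 0 0;0 0 0 0 0 0;0 0 0 0 0 0;0 0 0 0 0 0",
)

```text
time_s: 11.3
position: [0.5628, 0.0854, 0.043]
tcp_rot: [[-0.573, -0.82, 0.001], [-0.82, 0.573, -0.0], [-0.0, -0.001, -1.0]]
force: [-0.7, 0.5, 0.8]
opening: 0.004
grasp_force: 0.0
```

```bash
python3 go.py 0.5537 0.0731 0.0425
```

```text
t 11.3 p [0.5628 0.0854 0.043 ] xang -124.94 tilt [ 0.0007 -0.    ] F [-0.75  0.49  0.81] op 0.004157297872504831 q [  -2.6   41.    97.8    0.    41.2 -147.7]
units to go [0.307 0.008 0.01 ]
```

Call:
apply_moves(
  plan="0.1 0 0 0 0 0;0.1 0 0 0 0 0;0.08 0 0 0 0 0;0.02 0 0 0 0 0;0.022 0 0 0 0 0;0 0 0 0 0 0;0 0 0 0 0 0;0 0 0 0 0 0",
)

```text
time_s: 11.97
position: [0.5532, 0.0723, 0.0426]
tcp_rot: [[-0.572, -0.82, 0.0], [-0.82, 0.572, -0.0], [0.0, -0.0, -1.0]]
force: [-0.5, -0.1, 0.5]
opening: 0.008
grasp_force: 0.1
```

```bash
python3 go.py 0.5537 0.0731 0.0425; python3 -c "
from meas import *
look('8')"
```

```text
t 11.9667 p [0.5532 0.0723 0.0426] xang -124.9 tilt [ 0.     -0.0002] F [-0.48 -0.12  0.5 ] op 0.008160324364451596 q [  -4.    40.5   99.4   -0.    40.1 -149.1]
units to go [-0.018  0.002  0.001]
top line [116.9 196.3] index [73.1 62.3]
side line [106.1 229.4] index [327.3 157. ]
```

Moved +1.2°. Now I'll back off, lift, turn and move toward the slide.

Call:
apply_moves(
  plan="-0.1 0 0 0 0 0;-0.2 0 0 0 0 0;0 0 -0.3 0 0 0;0 0 -0.3 0 0 0;0 0 -0.3 0 0 0;0 0 -0.3 0 0 0;0 0 -0.3 0 0 0;0 0 0 0 0 0",
)

```text
time_s: 12.73
position: [0.5643, 0.0854, 0.1203]
tcp_rot: [[-0.572, -0.82, 0.006], [-0.82, 0.572, -0.0], [-0.003, -0.005, -1.0]]
force: [0.0, -0.3, 0.7]
opening: 0.006
grasp_force: 0.0
```

Call:
apply_moves(
  plan="0 0 0 0 0 0.0195;0 0 0 0 0 0.0195;0 0 0 0 0 0.0195;0 0 0 0 0 0.0195;0 0 0 0 0 0.0195;0 0 0 0 0 0.0195;0 0 0 0 0 0.0195;0 0 0 0 0 0.0195;0 0 0 0 0 0.0195;0 0 0 0 0 0.0195",
)

```text
time_s: 13.57
position: [0.5617, 0.0852, 0.1166]
tcp_rot: [[-0.964, 0.266, -0.001], [0.266, 0.964, 0.0], [0.001, -0.0, -1.0]]
force: [-0.1, 0.4, 0.3]
opening: 0.003
grasp_force: 0.0
```

Call:
apply_moves(
  plan="0.2 0.3 0 0 0 0;0.2 0.3 0 0 0 0;0.2 0.3 0 0 0 0;0.2 0.3 0 0 0 0;0.2 0.3 0 0 0 0;0.2 0.3 0 0 0 0;0 0 0 0 0 0;0 0 0 0 0 0",
)

```text
time_s: 14.23
position: [0.5268, 0.1882, 0.1168]
tcp_rot: [[-0.966, 0.258, -0.001], [0.258, 0.966, -0.0], [0.001, -0.001, -1.0]]
force: [0.3, -0.6, -0.1]
opening: 0.006
grasp_force: 0.0
```

```bash
python3 go.py 0.57 0.177 0.046; python3 -c "
from meas import *
look('9')"; python3 al.py 9
```

```text
t 14.2333 p [0.5268 0.1882 0.1168] xang 165.03 tilt [-0.0009 -0.0004] F [ 0.29 -0.58 -0.11] op 0.005930412016086987 q [  8.2  33.6  97.   -0.   49.4 -66.8]
units to go [-0.894  0.007  1.415]
top line [111.6 136.7] index [325.9 151.7]
side line [326.4  96. ] index [327.3 154. ]
top index dir 325.41330003755434 line dir 325.23685446373867 lateral mm at .05 idx -0.08756342822646696 line at .085 -0.41621010479875364 at .07: -0.29236034954654505 -0.21641907060388701
side index dir 324.9238237551462 line dir 326.045363882807 lateral mm at .05 idx 1.1648843983474342 line at .085 0.5782805148193364 at .07: 0.7892280222584894 0.5664042780722752
```

The index matches the line within about 0.2° in both views. Next is the slide.

Call:
apply_moves(
  plan="-0.35 0.01 0 0 0 0;-0.35 0.01 0 0 0 0;-0.35 0 0 0 0 0;0 0 0.3 0 0 0;0 0 0.3 0 0 0;0 0 0.3 0 0 0;0 0 0.3 0 0 0;0 0 0.3 0 0 0;0 0 0 0 0 0;0 0 0 0 0 0",
)

```text
time_s: 15.17
position: [0.578, 0.1735, 0.0417]
tcp_rot: [[-0.965, 0.262, -0.002], [0.262, 0.965, -0.0], [0.002, -0.001, -1.0]]
force: [-0.2, -0.6, 0.8]
opening: 0.003
grasp_force: 0.0
```

```bash
cat > u.py <<'E'
from h import *
C=np.array([.5892,.0269]); a=np.radians(-15.2); x=np.array([np.cos(a),np.sin(a)]); y=np.array([-x[1],x[0]])
s=bot.read_state(); p=np.array(s["position"]); d=p[:2]-C; F=np.array(s["force"]); print(s["time_s"],"unit xyz",d@x,d@y,p[2],"F along push",-F[:2]@x)
E
python3 u.py; python3 -c "
from h import *
b=snap('side','side10.png');cv2.imwrite('pics/c10.png',cv2.resize(b[130:280,170:330],None,fx=3.5,fy=3.5,interpolation=2)[:,:,::-1])"
```

```text
15.1667 unit xyz -0.04926064277045844 0.13852827750802071 0.04170241845805986 F along push 0.03992792256320876
```

View pics/c10.png

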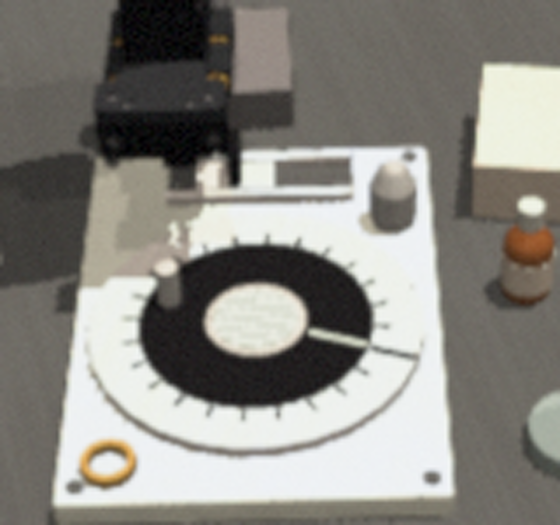

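The picture shows the closed fingers behind the upright tab (235,165), and the index aligned with the long line. I'll push now.

Call:
apply_moves(
  plan="-0.1 0 0 0 0 0;-0.1 0 0 0 0 0;-0.1 0 0 0 0 0;-0.05 0 0 0 0 0;-0.05 0 0 0 0 0;-0.05 0 0 0 0 0;-0.05 0 0 0 0 0;-0.05 0 0 0 0 0;-0.05 0 0 0 0 0;-0.05 0 0 0 0 0",
)

```text
time_s: 16.05
position: [0.6095, 0.166, 0.0425]
tcp_rot: [[-0.965, 0.261, -0.001], [0.261, 0.965, -0.0], [0.001, -0.0, -1.0]]
force: [-2.4, -0.1, 1.4]
opening: 0.004
grasp_force: 1.1
```

Call:
apply_moves(
  plan="-0.05 0 0 0 0 0;-0.05 0 0 0 0 0;-0.05 0 0 0 0 0;-0.05 0 0 0 0 0;-0.05 0 0 0 0 0;-0.04 0 0 0 0 0;0 0 0 0 0 0",
)

```text
time_s: 16.63
position: [0.6244, 0.162, 0.0425]
tcp_rot: [[-0.965, 0.261, 0.001], [0.261, 0.965, -0.0], [-0.001, 0.0, -1.0]]
force: [-0.1, -0.3, 0.6]
opening: 0.005
grasp_force: 0.4
```

```bash
python3 u.py
```

```text
16.6333 unit xyz -0.0014536613818116814 0.13958299756761744 0.0425035419305104 F along push -0.0029702849611564774
```

About 5 mm to go. I'll take small steps until the stop shows in the force.

Call:
apply_moves(
  plan="-0.03 0 0 0 0 0;-0.03 0 0 0 0 0;-0.03 0 0 0 0 0;0 0 0 0 0 0",
)

```text
time_s: 16.97
position: [0.6283, 0.1609, 0.0425]
tcp_rot: [[-0.965, 0.261, 0.0], [0.261, 0.965, -0.0], [-0.0, -0.0, -1.0]]
force: [-0.3, 0.6, 0.8]
opening: 0.005
grasp_force: 0.7
```

```bash
python3 u.py
```

```text
16.9667 unit xyz 0.0025714135432472265 0.13956406409658176 0.04247872025814573 F along push 0.45375724409992113
```

Call:
apply_moves(
  plan="-0.02 0 0 0 0 0;-0.02 0 0 0 0 0;0 0 0 0 0 0",
)

```text
time_s: 17.22
position: [0.6286, 0.1608, 0.0425]
tcp_rot: [[-0.965, 0.261, -0.003], [0.261, 0.965, 0.0], [0.003, -0.0, -1.0]]
force: [-4.4, 1.1, 2.9]
opening: 0.006
grasp_force: 2.4
```

```bash
python3 u.py
```

```text
17.2167 unit xyz 0.002957936627937939 0.13956339417902436 0.042469932023464184 F along push 4.486440649806593
```

Call:
apply_moves(
  plan="-0.015 0 0 0 0 0;0 0 0 0 0 0",
)

```text
time_s: 17.38
position: [0.6287, 0.1608, 0.0425]
tcp_rot: [[-0.965, 0.261, -0.004], [0.261, 0.965, 0.0], [0.004, -0.001, -1.0]]
force: [-6.0, 1.4, 4.5]
opening: 0.001
grasp_force: 3.1
```

Call:
apply_moves(
  plan="0.1 0 0 0 0 0;0.15 0 0 0 0 0;0.15 0 0 0 0 0;0.1 0 -0.3 0 0 0;0 0 -0.4 0 0 0;0 0 -0.4 0 0 0;0 0 -0.4 0 0 0;0.4 0 -0.3 0 0 0;0.4 0 -0.2 0 0 0;0.4 0 0 0 0 0",
)

```text
time_s: 18.22
position: [0.55, 0.1829, 0.1451]
tcp_rot: [[-0.965, 0.261, 0.007], [0.261, 0.965, 0.001], [-0.007, 0.003, -1.0]]
force: [-0.3, 0.3, 1.1]
opening: 0.009
grasp_force: 0.0
```

Call:
apply_moves(
  plan="0.4 0.3 0 0 0 0;0.4 0.3 0 0 0 0;0.4 0.3 0 0 0 0;0 0.4 0 0 0 0;0 0.4 0 0 0 0;0 0.4 0 0 0 0;0 0 0 0 0 0;0 0 0 0 0 0;0 0 0 0 0 0",
)

```text
time_s: 18.97
position: [0.5174, 0.299, 0.1423]
tcp_rot: [[-0.965, 0.26, -0.001], [0.26, 0.965, -0.001], [0.0, -0.001, -1.0]]
force: [0.5, 0.8, 0.3]
opening: 0.006
grasp_force: 0.0
```

```bash
python3 u.py; python3 -c "
from meas import *
look('11')
i=cv2.imread('pics/top11.png');b=cv2.imread('pics/side11.png')
cv2.imwrite('pics/c11.png',cv2.resize(np.hstack([i[130:300,150:340],b[130:300,170:340]]),None,fx=2.2,fy=2.2,interpolation=2))"; python3 al.py 11
```

```text
18.9667 unit xyz -0.14061242525826506 0.24373570885447088 0.14234521962478863 F along push -0.2670879083841494
top line [325.7 128.4] index [325.9 152.2]
side line [326.4  94.8] index [327.3 153.8]
top index dir 325.4072348610576 line dir 325.16794126343086 lateral mm at .05 idx -0.0917160684487684 line at .085 -0.4140945308604428 at .07: -0.29863013576049574 -0.19626206301370852
side index dir 324.92912026919026 line dir 326.1848608896195 lateral mm at .05 idx 1.1607553731201423 line at .085 0.5601656725108585 at .07: 0.7869478292101275 0.5117692047804808
```

View pics/c11.png

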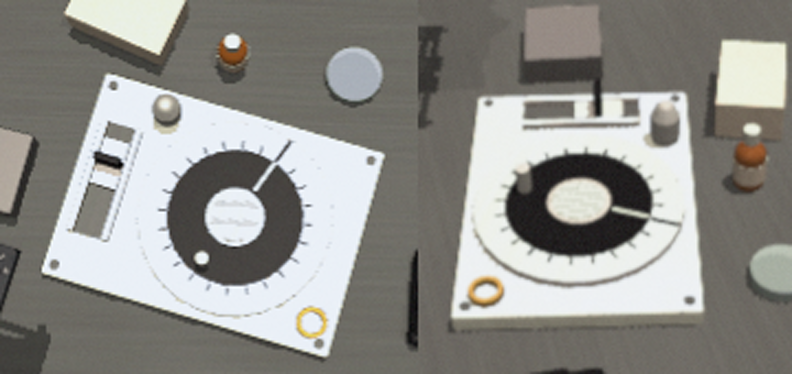

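The dial is aligned, the slide is home, the loose things are in place and the arm is clear.

```bash
python3 -c "
from rig import bot
print(bot.hand_in())"
```

```text
the job is handed in; nothing more can be done
None
```

The job is done and handed in at about 19 s: the index mark lines up with the long line to within about 0.3°, the filter slide is against its stop (push force rose to about 6 N there), the loose things on and right around the unit look undisturbed in the last pictures, and the arm is clear.

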